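# Turn the vase to the inspection lamp

### The arm

A 6-joint arm with a two-finger parallel gripper is mounted at the origin on the work surface. World frame = base frame: x ahead of the robot, y to its left, z up, the work surface at z = 0. Lengths are in m, angles in degrees, forces in N, time in s.
With the tool pointing down it reaches from about 0.35 to 0.875 m from the base axis. Payload 4.2 kg.
Tool frame: the origin (TCP) lies on the centre line of the jaws, within the pads' length; the fingertips stand r.tip_extent ahead of it and the grasp point (between the pads) lies 11 mm behind it (r.tip_extent is the distance from the TCP to the fingertips, in m); z points along the fingers, y is the line along which they close (so a half turn about z gives the same grasp; the last joint's range is limited). The gripper opens to 87 mm and grips with 3 to 60 N. Pads are 19 mm wide; open, the fingers measure 117 mm over their backs; the gripper's body (75 mm by 190 mm) begins 51 mm behind the grasp point.
Start: joints at [14.817, 22.042, 0.453, 0, -68.411, -14.817], TCP at [0.625, 0, 0.231] pointing down, gripper open.
Joint ranges: [-179.83, 179.83], [-69.29, 118.12], [-61.27, 80.66], [-181.25, 117.63], [-171.15, -9.14], [-177.46, 177.46]. Speed limits (degrees/s): [159.86, 159.86, 180, 180, 180, 180].

### API

Orientations are given as a 3x3 rotation matrix whose columns are the frame's x, y, z axes.
In Python, from station import r gives the robot as it stands.
- The arm moves only by the shell command python3 -m jog 'ROWS'. ROWS is text: rows parted by semicolons, each of 5 numbers parted by spaces: the opening, from 0 (shut) to 1 (fully open), then the shift along the world's x, y, z in mm, then the turn about the world's z in degrees. In form: hand dx dy dz roll; .... A call has 1 to 5 rows; each row shifts and turns the commanded pose from where the row before left it; what a row does not reach is not made up. A row lasts 1/8 s, in which the tool goes at most 62.5 mm and 10.7 degrees, less where a joint would pass 70% of its speed; a pose out of reach is approached as far as the arm can. A call is refused whole if a number of a shift passes 62.5 or a number of a turn 10.7, either way. A call with a gripper value outside its range is refused whole. The fingers move at their own pace and stop on an object; the grip force is fixed at half the most. Time passes only in rows, so rows that do not move let the fingers close. It gives the time, the measured TCP pose, the force, the opening and the grip force at its end, in the units of the state.
- r.sense(): the state, without advancing time (a new reading comes with each control period).
- r.capture(name): name is "scene" or "side" or "wrist"; returns a dict with "pixels" (420x560x3 uint8, red, green, blue), "fovy" (degrees; the focal length in pixels is half the picture's height over the tangent of half this angle, whatever the lens; pixels are square), "cx", "cy" (the principal point, pixels), "origin" and "orientation" of the camera in the world; the wrist camera has in their place "T_tool_cam" (4x4, takes a point from camera to tool coordinates, whose origin is the TCP and whose axes are the flange's). Camera axes: x right, y down, z forward; pixel columns grow to the right and rows downward; lengths in m; the calibration is good to about 2 mm. A picture is of the moment at which its call begins: read the wrist's pose just before it. There is no depth.
- r.finish_job(): hands the job in; it is judged then, once.
The state is a dict: "time_s": time; "joints": joint angles; "joint_velocities": joint speeds; "effort": joint torques, N m; "tcp_pos": TCP position; "ee_rot": TCP orientation; "wrist_force": force on the tool from outside, world axes, zero at the start; "moment": the same for the moment, N m; "gripper_width": opening from 0.0 (shut) to 1.0 (fully open); "gripper_force": force on a finger pad.
Only numpy, scipy, OpenCV 4.12 (cv2) and the standard library are available. Lean on these libraries where they do the work, as an engineer would, in place of code of your own. Each camera call takes 0.05 s, during which the arm holds its last target. There are 200 camera calls.

### The job

Bring the squat vase round to the inspection lamp: push with a fingertip on the spokes of the turntable until the spoke with the arrowhead points straight at the small lamp on the turntable's foot, then take the finger away. Turn it gently, either way round, so that the vase rides along standing where it is, and do not touch or lift the vase. Leave the other glassware and the jar where they are.

Things in the scene. Friction and masses are not known exactly. Their poses are not given: they have to be found in the camera images.
- stand: fixed dark steel foot of the turntable (disc 170 mm across, 14 mm high, pillar above). Origin on the turning axis at bench level; +x points from the axis to the lamp, carried on a low outrigger: black barrel 34 mm across, 46 mm long, aimed at the axis, its top 96 mm above the bench
- wheel: turntable: aluminium disc 136 mm across, top 80 mm above the bench, four level steel spokes at right angles. Turns over a full turn either way, stays where left, friction 0.12 N m. Origin on the vertical axis at bench level; +x along the arrow spoke, plain spokes along +y, -x, -y. Spokes: 12 mm round bars, centre line 73 mm up, bare from 68 to 120 mm from the axis, open below beyond the foot
- arrow_tip (a point): the point of the flat arrowhead (V of two bars, 49 mm wide) that ends one spoke, 153 mm from the turning axis, 73 mm above the bench; the other three spokes end in 18 mm balls centred 130 mm from the axis
- lamp_lens (a point): centre of the small lamp's lens, 176 mm from the turning axis, 79 mm above the bench; fixed
- wheel_center (a point): centre of the turntable's top face, on the turning axis, 80 mm above the bench
- rose_bowl: loose squat plum-coloured glass vase, 78 mm wide, 66 mm tall (top 146 mm above the bench), standing about the middle of the turntable, 0.2 to 0.4 kg, held by friction only; origin at the centre of its underside
- stopper: loose teal glass stopper, 34 mm wide, 58 mm tall, standing upright beside the turntable; origin at the centre of its underside
- frit_jar: loose closed amber jar, 48 mm wide, 75 mm tall, standing beside the turntable; origin at the centre of its underside
- tall_vase: loose dark straight vase, 76 mm wide, 210 mm tall; origin at the centre of its underside
- baluster_vase: loose dark waisted vase, 80 mm wide, 170 mm tall; origin at the centre of its underside
- flared_vase: loose dark teal flared vase, 72 mm wide, 160 mm tall; origin at the centre of its underside
- tumbler: loose amber glass tumbler, 72 mm wide, 95 mm tall; origin at the centre of its underside
There are look-alikes about, which are no part of the job. Of the things like the rose_bowl, leave any that is blue, green or purple; of the rest the larger one is meant.

How it is judged:
By the outcome, as a careful person would: the job done as asked, in the order asked, and still so for the second after the job is handed in, with the robot touching nothing.
It also fails if it takes over 72 s, if anything falls off the work surface, if the arm or the gripper's body presses on something with over 40 N, if the wrist force passes 120 N, or if a joint passes its speed limit or range.

## Working session

There is one attempt and no reset: what is moved stays moved. The work goes in short steps, Python scripts to look and compute and a shell command to move; the robot and the scene stay as the last step left them, time stands still between calls to the robot, and variables do not carry over. Pictures are saved under pics/ and viewed, at most 10 in all, crops included, and the job is handed in when it is done.

```bash
ls; mkdir -p pics
cat > h.py <<'E'
import numpy as np, cv2, json
from station import r
def snap(n,f):
    s=r.sense(); c=r.capture(n); cv2.imwrite(f'pics/{f}.png',c["pixels"][:,:,::-1])
    if n=="wrist":
        T=np.eye(4);T[:3,:3]=s["ee_rot"];T[:3,3]=s["tcp_pos"];T=T@np.array(c["T_tool_cam"]);o,R=T[:3,3],T[:3,:3]
    else: o,R=np.array(c["origin"]),np.array(c["orientation"])
    d=dict(f=210/np.tan(np.radians(c["fovy"])/2),cx=c["cx"],cy=c["cy"],o=o.tolist(),R=R.tolist())
    json.dump(d,open(f'pics/{f}.json','w')); return d
def ray(f,u,v):
    d=json.load(open(f'pics/{f}.json'));R=np.array(d["R"])
    w=R@np.array([(u-d["cx"])/d["f"],(v-d["cy"])/d["f"],1]);return np.array(d["o"]),w/np.linalg.norm(w)
def atz(f,u,v,z):
    o,w=ray(f,u,v);return o+w*(z-o[2])/w[2]
def proj(f,p):
    d=json.load(open(f'pics/{f}.json'));q=np.array(d["R"]).T@(np.array(p)-d["o"]);return q[:2]/q[2]*d["f"]+[d["cx"],d["cy"]]
def tri(*obs):
    A=np.zeros((3,3));b=np.zeros(3)
    for o,w in [ray(*x) for x in obs]:
        P=np.eye(3)-np.outer(w,w);A+=P;b+=P@o
    return np.linalg.solve(A,b)
E
python3 - <<'E'
from h import *
for n in("scene","side"): print(snap(n,n+"0"))
a=cv2.imread('pics/scene0.png');b=cv2.imread('pics/side0.png')
print(r.tip_extent,r.sense()["time_s"])
for n,i in(("s",a),("d",b)):cv2.imwrite(f'pics/{n}big.png',cv2.resize(i,(800,600),interpolation=cv2.INTER_CUBIC))
E
```

```text
pics
{'f': np.float64(445.93857369956083), 'cx': 280.3269870658723, 'cy': 206.37318874369672, 'o': [1.2975305529314072, -0.42361274329435844, 0.9210202748226393], 'R': [[0.47623968873807626, 0.6295068964452047, -0.61393552283492], [0.8792973333684655, -0.336446860634016, 0.3371048939137799], [0.005653176254641566, -0.7003745978385006, -0.7137530835665741]]}
{'f': np.float64(456.0420523130307), 'cx': 284.0197622215643, 'cy': 211.11298102823332, 'o': [-0.251044677595544, 0.8405627326290961, 0.828043826921622], 'R': [[-0.7233308095365184, -0.36379870454817903, 0.5868927010487619], [-0.6902081164952891, 0.4057139122788656, -0.5991735786125771], [-0.02013196213165175, -0.8384788154464271, -0.5445621912585248]]}
0.008 0.1
```

View pics/sbig.png

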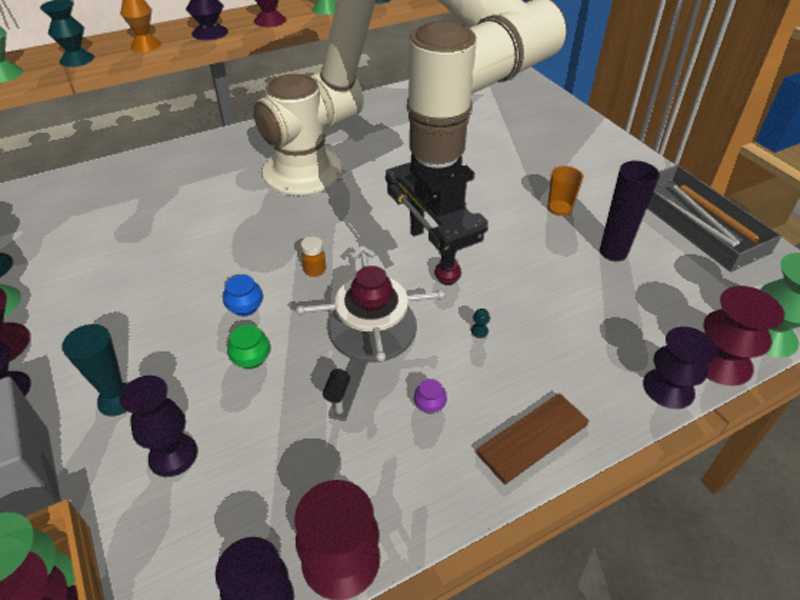

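View pics/dbig.png

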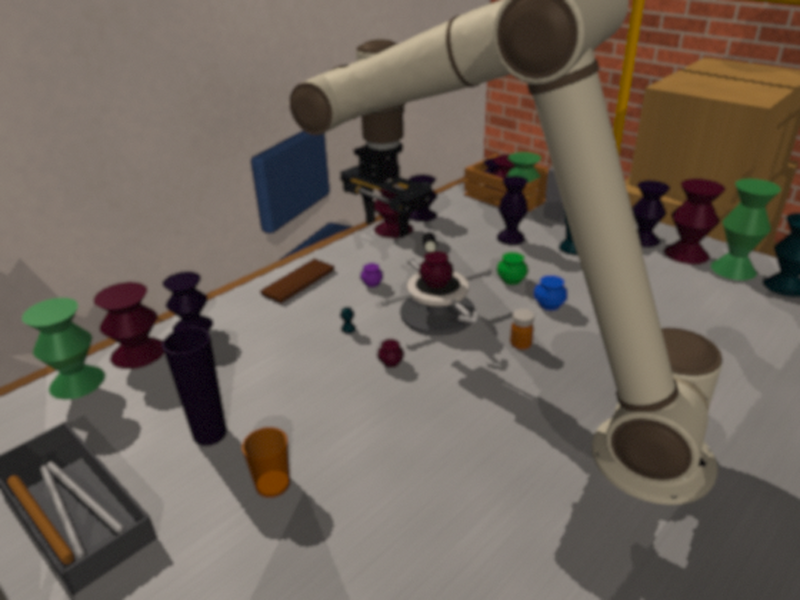

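The scene view shows the turntable at about (371,300), with the arrow at (360,250), the lamp at (337,385), balls at (294,307), (440,295) and (379,356), the stopper at (480,322) and the jar at (313,258). The arrow points nearly opposite the lamp. The side view shows the arrow at (500,360) and the lamp at (430,240).

Run:
```python
from h import *
S=lambda u,v,z:atz('scene0',u*.7,v*.7,z).round(4)
D=lambda u,v,z:atz('side0',u*.7,v*.7,z).round(4)
print("balls",S(294,308,.073),S(440,295,.073),S(379,356,.073))
print("lamp",S(337,385,.08),D(430,241,.085)); print("jarS",S(313,273,0),D(521,346,0)); print("stopper",S(480,335,0),D(348,330,0))
print("smallbowl",S(448,283,0),D(390,365,0),"green",S(249,364,0),"blue",S(243,312,0),"purple",S(431,410,0))
print("foot",S(372,326,.014),D(437,312,.014))
for n,box,f in(("scene0",(190,160,330,300),"c1"),("side0",(250,140,390,260),"c2")):
    i=cv2.imread(f'pics/{n}.png')[box[1]:box[3],box[0]:box[2]]
    cv2.imwrite(f'pics/{f}.png',cv2.resize(i,None,fx=4,fy=4,interpolation=cv2.INTER_CUBIC))
a=cv2.imread('pics/c1.png');b=cv2.imread('pics/c2.png');o=np.zeros((560,1120,3),np.uint8);o[:a.shape[0],:560]=a;o[:b.shape[0],560:560+b.shape[1]]=b
cv2.imwrite('pics/c.png',a)
```

```text
balls [ 0.5061 -0.2106  0.073 ] [0.6033 0.0417 0.073 ] [ 0.6793 -0.1249  0.073 ]
lamp [ 0.7059 -0.2149  0.08  ] [ 0.6931 -0.213   0.085 ]
jarS [ 0.3627 -0.1196  0.    ] [ 0.3429 -0.1083  0.    ]
stopper [0.6714 0.0941 0.    ] [0.6567 0.0969 0.    ]
smallbowl [0.5215 0.1142 0.    ] [0.5019 0.1219 0.    ] green [ 0.5306 -0.3171  0.    ] blue [ 0.4008 -0.2847  0.    ] purple [ 0.7743 -0.0745  0.    ]
foot [ 0.5649 -0.0826  0.014 ] [ 0.5447 -0.0709  0.014 ]
```

View pics/c.png

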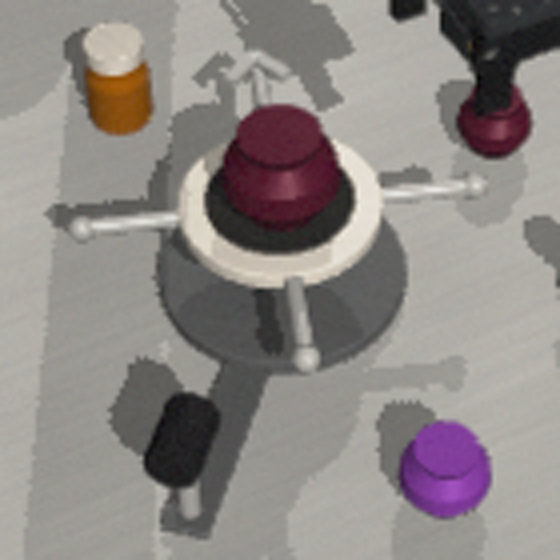

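View pics/c2.png

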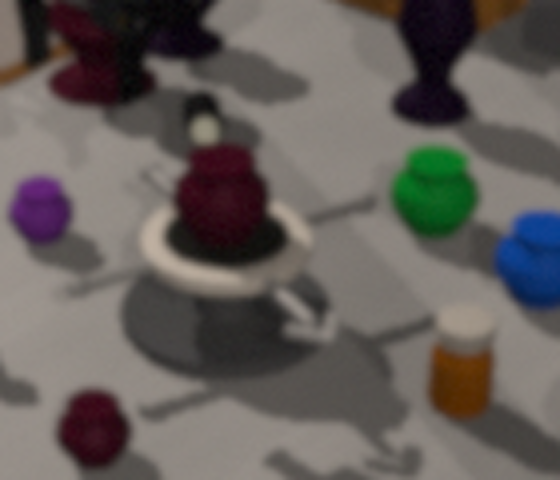

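In the crop the balls sit at (81,229), (476,187) and (307,357), the arrow tip at about (257,56), and the lamp barrel lies around (182,438).

```bash
cat > fit.py <<'E'
from h import *
from scipy.optimize import least_squares
def pts(c,a):
    R=lambda t,d:[c[0]+d*np.cos(t),c[1]+d*np.sin(t),.073]
    return [R(a,.153),R(a+np.pi/2,.130),R(a+np.pi,.130),R(a-np.pi/2,.130)]
def fit(obs,a0): # obs (img,idx,u,v)
    f=lambda x:np.ravel([proj(n,pts(x[:2],x[2])[i])-[u,v] for n,i,u,v in obs])
    s=least_squares(f,[.56,-.08,a0],loss='soft_l1');return s.x,f(s.x).round(1)
E
python3 - <<'E'
from fit import *
s=lambda u,v:(190+u/4,160+v/4); d=lambda u,v:(250+u/4,140+v/4)
sc=[("scene0",0,*s(257,56)),("scene0",1,*s(81,229)),("scene0",2,*s(307,357)),("scene0",3,*s(476,187))]
sd=[("side0",0,*d(334,338)),("side0",1,*d(372,204))]
# arrow dir in world roughly toward -x: idx1 (+y of wheel)=rot+90
for o in (sc,sc+sd):
    x,e=fit(o,np.pi);print(x[:2].round(4),np.degrees(x[2]).round(2),e)
c=x[:2]
# lamp barrel
L=tri(("scene0",*s(182,438)),("side0",*d(203,115)))
print("lamp",L); 
for p in [atz("scene0",*s(182,438),.079),atz("scene0",*s(182,428),.092),atz("side0",*d(205,130),.079)]:
    v=p[:2]-c;print(p.round(3),np.degrees(np.arctan2(v[1],v[0])),np.hypot(*v))
E
```

```text
[ 0.5608 -0.0789] 160.17 [-0.2 -0.3  0.4 -0.3 -0.   0.7 -0.2 -0.1]
[ 0.5588 -0.0792] 160.29 [-0.7 -0.7  0.1 -0.7 -0.4  0.2 -0.6 -0.6 -3.7 -0.1 -3.6 -0.9]
lamp [ 0.70219392 -0.21747842  0.07885134]
[ 0.705 -0.215  0.079] -43.04431953019132 0.19965836669182363
[ 0.707 -0.216  0.092] -42.5794920330932 0.20184029359615785
[ 0.681 -0.201  0.079] -44.87046549062744 0.17274506936050507
```

```bash
python3 -m jog '0 4 -35 0 -10.5; 0 4 -40 0 -10.5; 0 4 -40 0 -10.5; 0 2 -34 0 -10.5; 0 0 0 0 0'
python3 - <<'E'
from h import *
s=r.sense();print(np.round(s["ee_rot"],3),s["joints"],s["gripper_width"])
E
```

```text
time_s: 0.72
tcp_pos: [0.6385, -0.1511, 0.2295]
ee_rot: [[-0.672, -0.741, -0.002], [-0.741, 0.672, 0.0], [0.001, 0.001, -1.0]]
wrist_force: [-0.0, 0.4, 0.1]
gripper_width: 0.518
gripper_force: 0.0
[[-0.672 -0.741 -0.002]
 [-0.741  0.672  0.   ]
 [ 0.001  0.001 -1.   ]] [ 7.77546319e-01  2.51806107e+01  5.24592782e+00 -6.41045790e-03
 -7.01601267e+01 -4.29668511e+01] 0.5178395044050184
```

```bash
python3 -m jog '0 0 0 0 -10; 0 0 0 0 -10; 0 0 0 0 -10; 0 0 0 0 -10; 0 0 0 0 -10' >/dev/null; python3 -m jog '0 0 0 -20 -10; 0 0 0 -20 -10; 0 0 0 -20 -10; 0 0 0 -20 -10; 0 0 2 0 0'
python3 - <<'E'
from h import *
snap("scene","scene1");snap("side","side1")
a=cv2.imread('pics/scene1.png')[100:310,150:430]
cv2.imwrite('pics/s1.png',cv2.resize(a,(800,600),interpolation=cv2.INTER_CUBIC))
E
```

```text
time_s: 1.98
tcp_pos: [0.6377, -0.146, 0.1485]
ee_rot: [[-0.746, 0.666, -0.005], [0.666, 0.746, 0.0], [0.004, -0.003, -1.0]]
wrist_force: [0.6, -0.0, -0.3]
gripper_width: 0.004
gripper_force: 0.0
```

View pics/s1.png

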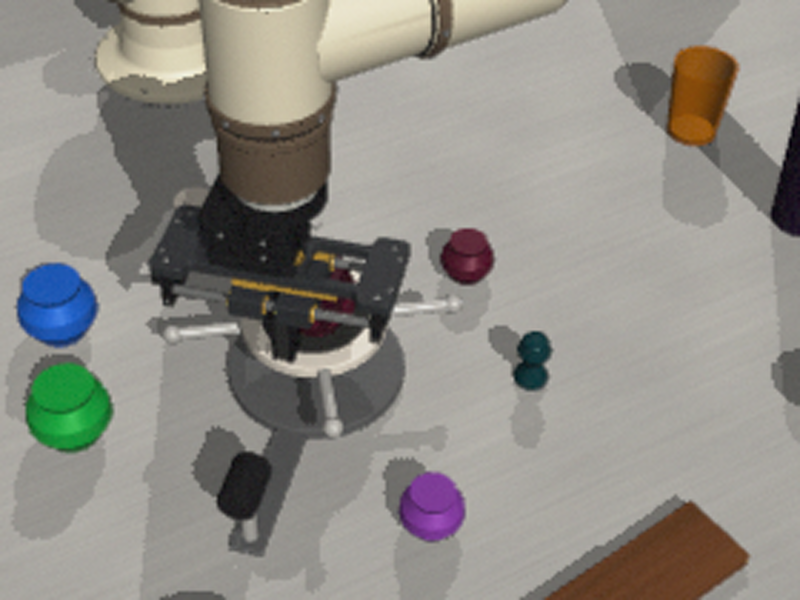

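The gripper is shut, long side tangential, fingertip at crop (285,355), clockwise of the front spoke. I'll check that the tip pixel agrees with the camera calibration.

Run:
```python
from h import *
p=np.array(r.sense()["tcp_pos"])-[0,0,.008]
print(proj("scene1",p),150+285*.35,100+355*.35, atz("scene1",249.8,224.3,p[2]),p, proj("side1",p))
```

```text
[248.97820462 222.13811115] 249.75 224.25 [ 0.64643581 -0.14756417  0.14304086] [ 0.63931591 -0.14628835  0.14304086] [299.63080088 165.12723463]
```

```bash
python3 -m jog '0 0 -1 -20 0; 0 0 -1 -20 0; 0 0 0 -20 0; 0 0 0 -21 0; 0 0 0 0 0'
python3 - <<'E'
import numpy as np
c=np.array([.5605,-.079])
for a in range(-42,132,6):
    p=lambda t:c+.105*np.array([np.cos(np.radians(t)),np.sin(np.radians(t))])
    print(a,p(a).round(4),((p(a+3)-p(a))*1000).round(1),((p(a+6)-p(a+3))*1000).round(1))
E
```

```text
time_s: 2.7
tcp_pos: [0.6385, -0.1487, 0.069]
ee_rot: [[-0.745, 0.668, -0.002], [0.668, 0.745, 0.0], [0.002, -0.001, -1.0]]
wrist_force: [-0.4, -0.3, 0.0]
gripper_width: 0.006
gripper_force: 0.0
-42 [ 0.6385 -0.1493] [3.6 4.2] [3.3 4.4]
-36 [ 0.6454 -0.1407] [3.1 4.5] [2.9 4.7]
-30 [ 0.6514 -0.1315] [2.6 4.8] [2.4 5. ]
-24 [ 0.6564 -0.1217] [2.1 5.1] [1.8 5.2]
-18 [ 0.6604 -0.1114] [1.6 5.3] [1.3 5.3]
-12 [ 0.6632 -0.1008] [1.  5.4] [0.7 5.5]
-6 [ 0.6649 -0.09  ] [0.4 5.5] [0.1 5.5]
0 [ 0.6655 -0.079 ] [-0.1  5.5] [-0.4  5.5]
6 [ 0.6649 -0.068 ] [-0.7  5.5] [-1.   5.4]
12 [ 0.6632 -0.0572] [-1.3  5.3] [-1.6  5.3]
18 [ 0.6604 -0.0466] [-1.8  5.2] [-2.1  5.1]
24 [ 0.6564 -0.0363] [-2.4  5. ] [-2.6  4.8]
30 [ 0.6514 -0.0265] [-2.9  4.7] [-3.1  4.5]
36 [ 0.6454 -0.0173] [-3.3  4.4] [-3.6  4.2]
42 [ 0.6385 -0.0087] [-3.8  4. ] [-4.   3.8]
48 [ 0.6308 -0.001 ] [-4.2  3.6] [-4.4  3.3]
54 [0.6222 0.0059] [-4.5  3.1] [-4.7  2.9]
60 [0.613  0.0119] [-4.8  2.6] [-5.   2.4]
66 [0.6032 0.0169] [-5.1  2.1] [-5.2  1.8]
72 [0.5929 0.0209] [-5.3  1.6] [-5.3  1.3]
78 [0.5823 0.0237] [-5.4  1. ] [-5.5  0.7]
84 [0.5715 0.0254] [-5.5  0.4] [-5.5  0.1]
90 [0.5605 0.026 ] [-5.5 -0.1] [-5.5 -0.4]
96 [0.5495 0.0254] [-5.5 -0.7] [-5.4 -1. ]
102 [0.5387 0.0237] [-5.3 -1.3] [-5.3 -1.6]
108 [0.5281 0.0209] [-5.2 -1.8] [-5.1 -2.1]
114 [0.5178 0.0169] [-5.  -2.4] [-4.8 -2.6]
120 [0.508  0.0119] [-4.7 -2.9] [-4.5 -3.1]
126 [0.4988 0.0059] [-4.4 -3.3] [-4.2 -3.6]
```

```bash
python3 -m jog '0 3.6 4.2 0 3; 0 3.3 4.4 0 3; 0 3.1 4.5 0 3; 0 2.9 4.7 0 3; 0 2.6 4.8 0 3'|grep -E 'tcp|force'; python3 -m jog '0 2.4 5 0 3; 0 2.1 5.1 0 3; 0 1.8 5.2 0 3; 0 1.6 5.3 0 3; 0 1.3 5.3 0 3'|grep -E 'tcp|force'
```

```text
tcp_pos: [0.6554, -0.1265, 0.0718]
wrist_force: [-0.4, -1.1, 0.9]
gripper_force: 0.6
tcp_pos: [0.6643, -0.1006, 0.0717]
wrist_force: [-0.6, -1.2, 0.3]
gripper_force: 0.6
```

```bash
python3 -m jog '0 1 5.4 -1 3; 0 0.7 5.5 -1 3; 0 0.4 5.5 0 3; 0 0.1 5.5 0 3; 0 -0.1 5.5 0 3'|grep -E 'tcp|wrist'; python3 -m jog '0 -0.4 5.5 0 3; 0 -0.7 5.5 0 3; 0 -1 5.4 0 3; 0 -1.3 5.3 0 3; 0 -1.6 5.3 0 3'|grep -E 'tcp|wrist';  python3 -m jog '0 -1.8 5.2 0 3; 0 -2.1 5.1 0 3; 0 -2.4 5 0 3; 0 -2.6 4.8 0 3; 0 -2.9 4.7 0 3'|grep -E 'tcp|wrist'
python3 - <<'E'
from h import *
snap("scene","scene2")
a=cv2.imread('pics/scene2.png')[100:310,150:430]
cv2.imwrite('pics/s2.png',cv2.resize(a,(800,600),interpolation=cv2.INTER_CUBIC))
E
```

```text
tcp_pos: [0.6669, -0.0732, 0.0701]
wrist_force: [-0.1, -1.0, 2.1]
tcp_pos: [0.6619, -0.0462, 0.07]
wrist_force: [-0.4, -1.7, 0.3]
tcp_pos: [0.6503, -0.0213, 0.07]
wrist_force: [0.3, -2.1, 0.3]
```

View pics/s2.png

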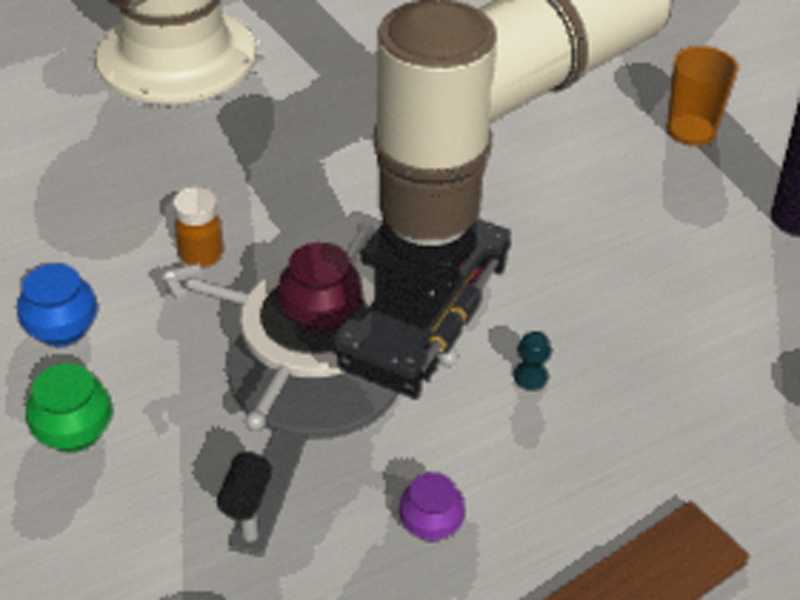

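The wheel has turned about 54° with the vase riding along, and the jar and stopper haven't moved. I'll carry on.

```bash
python3 -m jog '0 -3.1 4.5 0 3; 0 -3.3 4.4 0 3; 0 -3.6 4.2 0 3; 0 -3.8 4 0 3; 0 -4 3.8 0 3'|grep -E 'tcp|wrist'; python3 -m jog '0 -4.2 3.6 0 3; 0 -4.4 3.3 0 3; 0 -4.5 3.1 0 3; 0 -4.7 2.9 0 3; 0 -4.8 2.6 0 3'|grep -E 'tcp|wrist';  python3 -m jog '0 -5 2.4 0 3; 0 -5.1 2.1 0 3; 0 -5.2 1.8 0 3; 0 -5.3 1.6 0 3; 0 -5.3 1.3 0 3'|grep -E 'tcp|wrist'; python3 -m jog '0 -5.4 1 0 3; 0 -5.5 0.7 0 3; 0 -5.5 0.4 0 3; 0 -5.5 0.1 0 3; 0 -5.5 -0.1 0 3'|grep -E 'tcp|wrist'; python3 -m jog '0 -5.5 -0.4 0 3; 0 -5.5 -0.7 0 3; 0 -5.4 -1 0 3; 0 -5.3 -1.3 0 3; 0 -5.3 -1.6 0 3'|grep -E 'tcp|wrist'
python3 - <<'E'
from h import *
snap("scene","scene3")
a=cv2.imread('pics/scene3.png')[140:300,180:380]
cv2.imwrite('pics/s3.png',cv2.resize(a,(750,600),interpolation=cv2.INTER_CUBIC))
E
```

```text
tcp_pos: [0.6331, -0.0, 0.0699]
wrist_force: [1.3, -0.9, -0.0]
tcp_pos: [0.6109, 0.0159, 0.0699]
wrist_force: [1.8, 0.1, 0.5]
tcp_pos: [0.585, 0.0252, 0.0698]
wrist_force: [1.4, 0.6, 0.6]
tcp_pos: [0.5575, 0.0274, 0.0697]
wrist_force: [1.7, 1.2, 0.3]
tcp_pos: [0.5304, 0.0224, 0.0696]
wrist_force: [0.6, 2.0, 0.9]
```

View pics/s3.png

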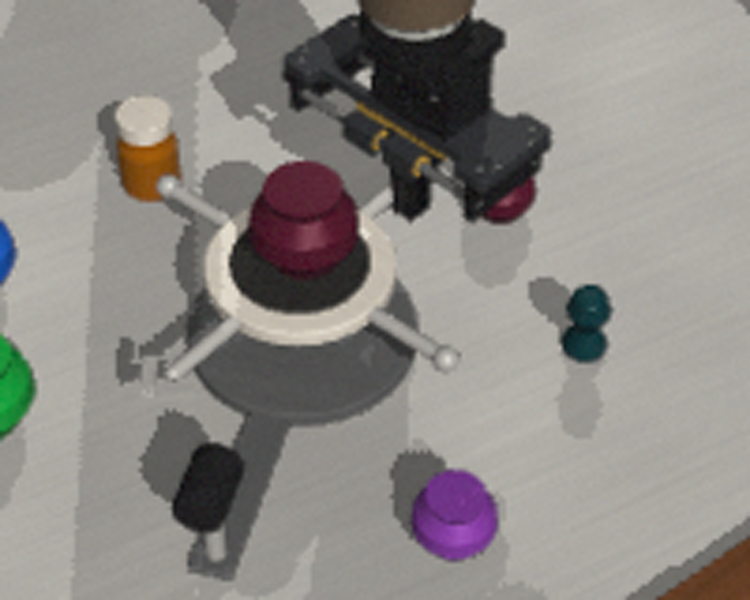

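The arrow spoke is now at lower left, tip near (150,390). The balls are at (446,357) and (168,187), and the lamp barrel is centred on (208,487).

Run:
```python
from fit import *
s=lambda u,v:(180+u/3.75,140+v/3.75)
x,e=fit([("scene3",1,*s(446,357)),("scene3",3,*s(168,187))],np.radians(-70));print(x[:2],np.degrees(x[2]),e)
c=np.array([.5605,-.079])
f=lambda t:np.ravel([proj("scene3",pts(c,t[0])[i])-s(*q) for i,q in((1,(446,357)),(3,(168,187)))])
q=least_squares(f,[-1.2]);a=np.degrees(q.x[0]);print(a,f(q.x))
# lamp: fit axis angle by barrel centre: 0.199 m out, z .079
g=lambda t:proj("scene3",[c[0]+.199*np.cos(t[0]),c[1]+.199*np.sin(t[0]),.079])-s(208,487)
q=least_squares(g,[-.75]);l=np.degrees(q.x[0]);print("lamp",l,g(q.x),"to go",l-a)
p=np.array(r.sense()["tcp_pos"])[:2]-c;print(np.degrees(np.arctan2(p[1],p[0])),np.hypot(*p))
```

```text
[ 0.55919174 -0.07904169] -67.88916921586338 [ 0.1  0.1 -0.1 -0.2]
-67.86728511366057 [0.41920915 0.46905141 0.04692041 0.09919064]
lamp -43.36323268423832 [ 0.04509502 -0.20112187] to go 24.504052429422252
107.10347490037333 0.10575183105993433
```

```bash
python3 -m jog '0 -5.2 -1.8 0 3; 0 -5.1 -2.1 0 3; 0 -5 -2.4 0 3; 0 -4.8 -2.6 0 3; 0 -4.7 -2.9 0 3'|grep -E 'tcp|wrist'; python3 -m jog '0 -4.5 -3.1 0 3; 0 -2.9 -2.1 0 2; 0 -1 -0.8 0 0; 0 0 0 0 0'|grep -E 'tcp|wrist'
python3 - <<'E'
from h import *
snap("scene","scene4")
a=cv2.imread('pics/scene4.png')[150:290,190:350]
cv2.imwrite('pics/s4.png',cv2.resize(a,(640,560),interpolation=cv2.INTER_CUBIC))
c=np.array([.5605,-.079]);p=np.array(r.sense()["tcp_pos"])[:2]-c;print(np.degrees(np.arctan2(p[1],p[0])),np.hypot(*p))
E
```

```text
tcp_pos: [0.5051, 0.0104, 0.0691]
wrist_force: [1.7, 0.7, 0.5]
tcp_pos: [0.4957, 0.0037, 0.068]
wrist_force: [0.2, 1.1, 0.8]
128.07688971806436 0.10510035717737808
```

View pics/s4.png

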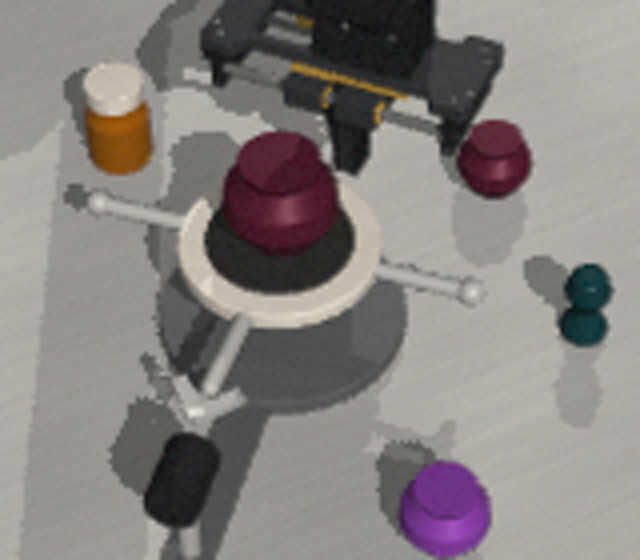

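The arrow tip is at about (194,415), the balls at (473,291) and (98,203), and the barrel at (183,480). A few degrees are left.

Run:
```python
from fit import *
s=lambda u,v:(190+u/4,150+v/4)
o=[(0,(193,416)),(1,(473,291)),(3,(98,203))]
for oo in (o,o[1:]):
  x,e=fit([("scene4",i,*s(*q)) for i,q in oo],np.radians(-45));a=np.degrees(x[2]);print(x[:2],a,e)
  g=lambda t:proj("scene4",[x[0]+.199*np.cos(t[0]),x[1]+.199*np.sin(t[0]),.079])-s(183,480)
  q=least_squares(g,[-.75]);l=np.degrees(q.x[0]);print("lamp",l,g(q.x),"to go",l-a)
print(r.sense()["tcp_pos"])
```

```text
[ 0.55852489 -0.07847573] -46.48976055329763 [ 0.3  0.7 -0.6 -0.1  0.3 -0.5]
lamp -42.95416998628918 [ 0.1962241  -0.90214738] to go 3.535590567008448
[ 0.55998642 -0.07863634] -45.92069832221929 [-0.2 -0.1  0.2  0.1]
lamp -43.1558016338602 [ 0.10770102 -0.48766011] to go 2.7648966883590873
[0.49568267 0.0037333  0.06791252]
```

```bash
python3 -m jog '0 -2.1 -1.7 0 1; 0 -2.2 -1.7 0 1; 0 0 0 0 0; 0 0 0 0 0'|grep -E 'tcp|wrist'; python3 -m jog '0 4 3 0 0; 0 5 4 0 0; 0 3 2 10 0; 0 0 0 40 0; 0 0 0 50 0'|grep -E 'tcp|wrist'; python3 -m jog '0 0 0 60 0; 0 -20 20 60 0; 0 -40 40 0 0; 0 0 0 0 0'|grep tcp
python3 - <<'E'
from h import *
for n in ("scene","wrist"):snap(n,n+"5")
a=cv2.imread('pics/scene5.png')[150:290,190:350];b=cv2.imread('pics/wrist5.png')
a=cv2.resize(a,(480,420),interpolation=cv2.INTER_CUBIC);a=cv2.resize(a,(400,350));b=cv2.resize(b,(400,300))
o=np.zeros((350,800,3),np.uint8);o[:,:400]=a;o[:300,400:]=b;cv2.imwrite('pics/s5.png',o)
E
```

```text
tcp_pos: [0.4903, 0.0, 0.0673]
wrist_force: [0.4, 0.3, -0.5]
tcp_pos: [0.5023, 0.0092, 0.1684]
wrist_force: [1.4, -0.2, 0.1]
tcp_pos: [0.4422, 0.0697, 0.2859]
```

View pics/s5.png

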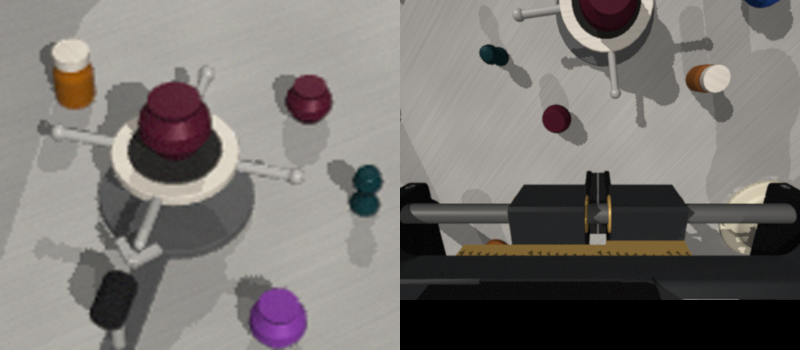

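The finger is clear, and the arrow at (130,265) points near the lamp at (113,300) with nothing else moved. For an exact check I'll bring the wrist camera over the turntable.

Run:
```python
from h import *
d=json.load(open('pics/wrist5.json'))
c=[.56,-.079,.08];l=[.69,-.2,.08]
for sh in ([0,0,0],[.06,-.06,.06],[.1,-.1,.1],[.12,-.12,.12],[.14,-.14,.14],[.14,-.14,.08]):
    print(sh,*[proj('wrist5',np.array(p)-sh).round() for p in (c,l,[.35,-.11,.0])])
print(r.sense()["time_s"])
```

```text
[0, 0, 0] [282.  -1.] [ 257. -242.] [412. 113.]
[0.06, -0.06, 0.06] [286.  91.] [269. -78.] [394. 166.]
[0.1, -0.1, 0.1] [288. 133.] [273.  -6.] [385. 193.]
[0.12, -0.12, 0.12] [289. 151.] [275.  22.] [381. 204.]
[0.14, -0.14, 0.14] [290. 166.] [277.  48.] [378. 215.]
[0.14, -0.14, 0.08] [292. 174.] [277.  39.] [388. 225.]
11.95
```

```bash
python3 -m jog '0 0 0 50 0; 0 20 -20 50 0; 0 40 -40 0 0; 0 40 -40 0 0; 0 40 -40 0 0'|grep tcp; python3 -m jog '0 0 0 0 0; 0 0 0 0 0; 0 0 0 0 0'|grep tcp
python3 - <<'E'
from h import *
snap("wrist","wrist6");snap("scene","scene6")
q=[proj('wrist6',p) for p in([.56,-.079,.073],[.69,-.2,.08])];print(q)
b=cv2.imread('pics/wrist6.png')[0:210,160:420];cv2.imwrite('pics/s6.png',cv2.resize(b,(780,630)[:2] if 0 else (728,588),interpolation=cv2.INTER_CUBIC))
E
```

```text
tcp_pos: [0.5855, -0.0746, 0.3834]
tcp_pos: [0.5835, -0.0717, 0.3846]
[array([290.45389842, 170.76206943]), array([276.30365844,  42.5057043 ])]
```

View pics/s6.png

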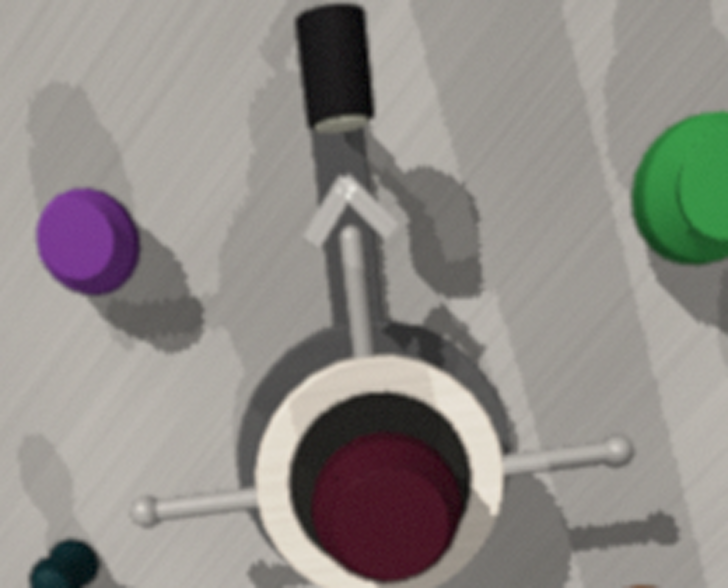

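The balls are at (146,510) and (619,450), the arrow tip at (347,179), the lens centre at (341,123) and the barrel's far end at (330,10). The arrow looks aligned to within about half a degree. I'll put a number on it.

Run:
```python
from fit import *
s=lambda u,v:(160+u/2.8,v/2.8)
for o in ([(0,(347,179)),(1,(146,510)),(3,(619,450))],[(1,(146,510)),(3,(619,450))],[(1,(619,450)),(3,(146,510))]):
  x,e=fit([("wrist6",i,*s(*q)) for i,q in o],np.radians(-45));a=np.degrees(x[2])
  L=atz("wrist6",*s(341,123),.079)[:2]-x[:2]; B=atz("wrist6",*s(331,10),.096)[:2]-x[:2]
  print(x[:2],a,e,"lens",np.degrees(np.arctan2(L[1],L[0])),np.hypot(*L),"far",np.degrees(np.arctan2(B[1],B[0])),np.hypot(*B))
print(np.round(r.sense()["wrist_force"],1),r.sense()["time_s"])
```

```text
[ 0.55297308 -0.08347387] -42.655093877321 [-0.1  0.1  0.6 -0.2 -0.5  0. ] lens -42.6539091444812 0.17725909956456246 far -42.781522339996854 0.22011874476034285
[ 0.55301821 -0.08336444] -42.612659638053564 [ 0.6 -0.1 -0.6  0. ] lens -42.68980057146414 0.17730009397408178 far -42.810402749928684 0.22015997962143277
[ 0.36035185 -0.24489012] -57.60124035868724 [-4.700e+00 -2.000e-01  3.275e+02  4.000e-01] lens 7.288719427003088 0.3256193762300926 far 1.9260659454959574 0.35437736387844726
[ 0.2 -0.2  1.2] 13.05
```

Aligned to about 0.1°.

```bash
python3 -c "from station import r;print(r.finish_job())"
```

```text
the job is handed in; nothing more can be done
None
```

The arrow spoke points at the lamp to within about 0.1° by my last camera measurement. The vase rode round standing on the turntable and nothing else appears to have moved; the finger is clear and the job was handed in at about 13 s.

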